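# Nip the spine of a sewn text block in the bench press

## Robot

A 7-joint arm with a two-finger parallel gripper is mounted at the origin on a cart in front of the work surface, level with it; the furniture and walls round the work are solid. World frame = base frame: x ahead of the robot, y to its left, z up, the work surface at z = 0. Lengths are in mm, angles in rad, forces in N, time in s.
With the tool pointing down it reaches from about 350 to 900 mm from the base axis. Payload 19.9 kg.
Tool frame: the origin (TCP) lies at the very end of the fingers, on their centre line; the grasp point (between the pads) lies 19 mm behind it; z points along the fingers, y is the direction in which the jaws open and shut (so a half turn about z gives the same grasp; the last joint's range is limited). The gripper opens to 85 mm and grips with 20 to 120 N. Pads are 22 mm wide; open, the fingers measure 114 mm over their backs; the gripper's body (76 mm by 85 mm) begins 54 mm behind the grasp point. The pads swing forward as they close: fully open they stand 13 mm farther back than shut.
Start: joints at [-1.159, 0.417, -0.01, 1.614, 0.005, 1.111, -0.053], TCP at [273.977, 561.728, 231.26] pointing down, gripper open.
Joint ranges: [-2.81, 2.81], [-0.39, 2.02], [-1.27, 1.25], [0.06, 2.57], [-1.19, 4.33], [0.19, 2], [-2.82, 2.82]. Speed limits (rad/s): [1.89, 1.89, 2.39, 2.39, 3.01, 3.01, 3.01].

## Interface

Orientations are given as [roll, pitch, yaw] about the fixed x, y, z axes, in that order (R = Rz(yaw) Ry(pitch) Rx(roll)).
In Python, from station import r gives the robot as it stands.
- The arm moves only by the tool drive_tool, never from a script. Its argument "plan" is a list of rows, each a list of 7 numbers: the shift along the tool's x, y, z in cm, then the turn, a rotation vector about the tool's x, y, z in rad, then the finger opening in cm, from 0 to 8.54. A call has 1 to 12 rows; each row is the pose to reach, as a shift and turn from the pose measured when the call began, along the tool's axes at that moment; what a row does not reach only later rows make up. A row lasts 1/12 s, in which the tool goes at most 41.7 mm and 7.16 degrees, less where a joint would pass 70% of its speed; a pose out of reach is approached as far as the arm can. A call with a gripper value outside its range is refused whole. The fingers move at their own pace and stop on an object; "grip_force" is the grip in N (left out, the last holds). Time passes only in rows, so rows that repeat a pose let the fingers close. It gives the time, the measured TCP pose, the force and the opening at its end, in the units of the state.
- r.get_obs(): the state, without advancing time (a new reading comes with each control period).
- r.grab_frame(name): name is "side" or "top" or "wrist"; returns the picture (480x640x3 uint8, blue, green, red); there is no depth.
- r.camera_params(name): a dict with "vertical_fov" (degrees; the focal length in pixels is half the picture's height over the tangent of half this angle, whatever the lens; pixels are square), "cx", "cy" (the principal point, pixels), "distortion" ([k1, k2, p1, p2, k3] as OpenCV has them; the pictures are not rectified), "view" (4x4, takes a point from world to camera coordinates); the wrist camera has in their place "tool_from_camera" (4x4, takes a point from camera to tool coordinates, whose origin is the TCP and whose axes are the flange's). Camera axes: x right, y down, z forward; pixel columns grow to the right and rows downward; lengths in mm; the calibration is good to about 2 mm. A picture is of the moment at which its call begins: read the wrist's pose just before it. camera_params takes no time and is no camera call.
- r.hand_in(): hands the job in, once; it reports no verdict.
Trained networks look in the newest picture that a camera, given by its name, has taken for a name from the list of things; names that differ only in an ending like _2 or _b are one class to them, and where a whole thing is asked for, a point or a joint stands for the part that bears it (a point fixed in the world has none). Each returns a list of dicts, best first, with "score" (0 to 1); they miss things now and then, are a little off and sometimes report something else, mostly with a low value. They report only what shows in the picture. A call takes as long as a camera call.
- r.trace(camera, name): "mask" (480x640 bool, what is visible of it) and "extent" ([left, top, width, height] in pixels, round what is visible of it).
The state is a dict: "time": time; "joint_positions": joint angles; "dq": joint speeds; "effort": joint torques, N m; "tcp_pos": TCP position; "orientation": TCP orientation; "wrist_force": force on the tool from outside, world axes, zero at the start; "ft_torque": the same for the moment, N m; "grip_width": opening from 0.0 (shut) to 1.0 (fully open).
Only numpy, scipy, OpenCV 4.12 (cv2) and the standard library are available. Lean on these libraries where they do the work, as an engineer would, in place of code of your own. Each camera call takes 0.05 s, during which the arm holds its last target.

## Task

With a fingertip, push the text block in over the bed of the small nipping press until its spine lies home and square against the back stop. Then turn the hand wheel clockwise (seen from above) by pushing one of its arms round with a finger until the platen meets the block, and give it about a quarter turn more, so that the spine stays nipped. Push gently, grasp and lift nothing, leave the things on the table round the press alone, and end clear of everything.

Things in the scene. Friction and masses are not known exactly. Their poses are not given: they have to be found in the camera images.
- press: Grey steel nipping press, fixed, 300 mm wide (y), 185 mm deep (x -125 to +60 mm). Origin: on the table under the screw's axis; x to its back, away from the robot, y to its left, z up. Flat bed, top at z = 20 mm, from x = -120 mm back. Columns, 22 mm thick, at x = 0, y = +-135 mm carry a yoke (x +-26 mm, z 112 to 138 mm, across the press); low nuts and guide rods stand on it up to z = 160 mm.
- back_stop (a point): Middle of the front face of the back stop, at x = +32 mm, z = 32 mm of the press: a steel bar across the bed, y from -95 to +95 mm, from the bed up to z = 45 mm. Axes as the press.
- platen: Steel platen under the screw, 58 mm deep (press x), 210 mm wide, 12 mm thick. Origin: centre of its underside; axes as the press. It does not turn; it goes down 12 mm a turn of the hand wheel, from 67 mm above the table with the wheel at 0. It hangs under a rubber cushion, which yields about 1 mm for each 18 N once the platen rests on the block.
- wheel_hub (a point): Middle of the hand wheel, on the screw's axis, amid the height of its arms: 212 mm above the table with the wheel at 0, sinking 12 mm a turn. z up; four level arms point along its +x, +y, -x, -y, which turn with the wheel: steel bars 10 mm thick, a black 21 mm ball on each end, 73 mm from the axis (wheel 167 mm over all). The hub is 42 mm wide; its nut ends 21 mm above the arms.
- handwheel (a joint): Turn of the hand wheel in rad, 0 to 10.5, growing clockwise seen from above, which winds the platen down; starts between 0.5 and 3. The platen meets the text block lying on the bed at 6.28. The screw holds itself where it is left. An arm pushed 55 mm from the axis needs about 5 N, growing to about 8 N with the block nipped.
- text_block: Loose sewn block of paper, 0.6 kg, tan cover: 128 mm deep (x), 206 mm wide (y), 35 mm thick. Origin: its underside, x = 0 being 63 mm from the spine face (+x, three small tapes, towards the stop), 65 mm from the fore-edge (-x, towards the robot); z up. The cover curls (soft) to 53 mm at the right fore-edge corner. Lies on the bed, spine about 20 to 50 mm short of the stop, askew by up to 0.1 rad.
- spine_left (a point): Point on the text block's spine face, 85 mm to the left of its middle, at half its thickness.
- spine_right (a point): Point on the text block's spine face, 85 mm to the right of its middle, at half its thickness.
- thread_reel: Wooden reel of natural thread, 35 mm wide, 44 mm high, standing on the table; a bystander. Origin: centre of its underside.
- wax_cake: Cake of beeswax, 38 x 52 x 18 mm, on the table; a bystander. Origin: centre of its underside.
- scale_bar: Flat grey scale bar, 30 x 114 x 7 mm, lying on the table; a bystander. Origin: centre of its underside; its length runs along its y.

How it is judged (in metres and radians):
On the way, in this order (a step that is already met when the one before it is completed fails the run):
1. the text block lies home, its spine against the back stop along its width, the platen not yet on it (x of each of spine_left, spine_right in the frame of press above 0.026 m and not (contact force between platen and text_block above 2 N)), for 0.2 s.
2. the hand wheel is wound down until the platen nips the block (x of each of spine_left, spine_right in the frame of press above 0.026 m and contact force between platen and text_block above 25 N), for 0.2 s.
At the end, for the whole second after the job is handed in: Both ends of the spine stand within 6 mm of the back stop, the block lies flat (within 0.05 rad) and still, and the wheel stays where it was left with the platen bearing on the block with 25 to 110 N (about a tenth to half a turn past first touch) (all of step 2 and contact force between platen and text_block below 110 N and velocity of joint handwheel between -0.03 and 0.03 rad/s and linear speed of text_block below 0.02 m/s and angle between text_block's own z axis and vertical below 0.05 rad).
It fails at once if the text block is lifted off the bed or tipped (height (world z) of text_block above 0.032 m or angle between text_block's own z axis and vertical above 0.2 rad).
It fails at once if the block is crushed: the platen bears on it with more than 130 N (contact force between platen and text_block above 130 N).
It fails at once if a part of the press is gripped or forced: the fingers bear on it with more than 35 N (contact force between the fingers and press above 35 N).
It fails at once if a bystander (thread reel, wax, scale bar) is pushed away or lifted (distance of any of thread_reel, wax_cake, scale_bar from where it was at the start of the episode above 0.025 m).
It also fails if it takes over 61 s, if anything falls off the work surface, if the arm or the gripper's body presses on something with over 40 N, if the wrist force passes 120 N, or if a joint passes its speed limit or range.

## Working session

There is one attempt and no reset: what is moved stays moved. The work goes in short steps, Python scripts to look and compute and a tool call to move; the robot and the scene stay as the last step left them, time stands still between calls to the robot, and variables do not carry over. Pictures are saved under pics/ and viewed, and the job is handed in when it is done.

Besides the shell and the picture viewer there is one more tool, called as a command line: name --pt "numbers of a row" for each row, then --argument value for the rest. drive_tool: Moves the arm, as the interface text tells. Its arguments: {"type":"object","properties":{"plan":{"type":"array","items":{"type":"array","items":{"type":"number"}}},"grip_force":{"type":"number"}},"required":["plan"]}

```bash
mkdir -p pics; ls; python3 - <<'E'
from station import r
import cv2,numpy as np
o=r.get_obs(); print({k:np.round(v,3) for k,v in o.items()})
for c in("side","top","wrist"):
    cv2.imwrite(f"pics/{c}0.png",r.grab_frame(c)); 
    p=r.camera_params(c); print(c,{k:np.round(v,4).tolist() for k,v in p.items()})
E
```

```text
pics
{'time': np.float64(0.0), 'joint_positions': array([-1.158,  0.418, -0.01 ,  1.614,  0.005,  1.111, -0.053]), 'dq': array([ 0.001, -0.001,  0.001,  0.   ,  0.001, -0.   , -0.002]), 'effort': array([ 1.0000e-03, -8.6445e+01,  6.8000e-01, -4.3488e+01,  1.9000e-02,
        8.0000e-03,  0.0000e+00]), 'tcp_pos': array([273.848, 561.418, 230.66 ]), 'orientation': array([-3.14 ,  0.   ,  2.688]), 'wrist_force': array([-0.455, -0.116,  0.035]), 'ft_torque': array([-0.007,  0.029,  0.005]), 'grip_width': np.float64(0.999)}
side {'vertical_fov': 42.6323, 'cx': 316.115, 'cy': 241.946, 'distortion': [-0.1108, 0.0, 0.0, 0.0, 0.0], 'view': [[0.7525, -0.6585, 0.0111, -488.0336], [-0.4361, -0.5108, -0.7409, 217.1257], [0.4935, 0.5527, -0.6716, 1190.3782], [0.0, 0.0, 0.0, 1.0]]}
top {'vertical_fov': 42.6111, 'cx': 320.4484, 'cy': 230.6313, 'distortion': [-0.0541, 0.0, 0.0, 0.0, 0.0], 'view': [[0.2258, -0.9741, 0.0084, -275.4734], [-0.8609, -0.2035, -0.4663, 444.6229], [0.4559, 0.098, -0.8846, 1411.3618], [0.0, 0.0, 0.0, 1.0]]}
wrist {'vertical_fov': 71.9541, 'cx': 322.6949, 'cy': 239.9264, 'distortion': [-0.0533, 0.0, 0.0, 0.0, 0.0], 'tool_from_camera': [[0.0003, -0.9613, -0.2755, 69.7604], [1.0, 0.0, 0.001, 0.9928], [-0.0009, -0.2755, 0.9613, -143.9329], [0.0, 0.0, 0.0, 1.0]]}
```

View pics/side0.png

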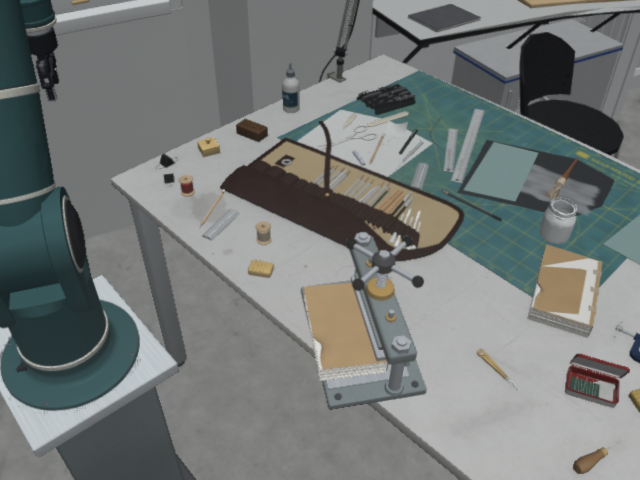

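View pics/top0.png

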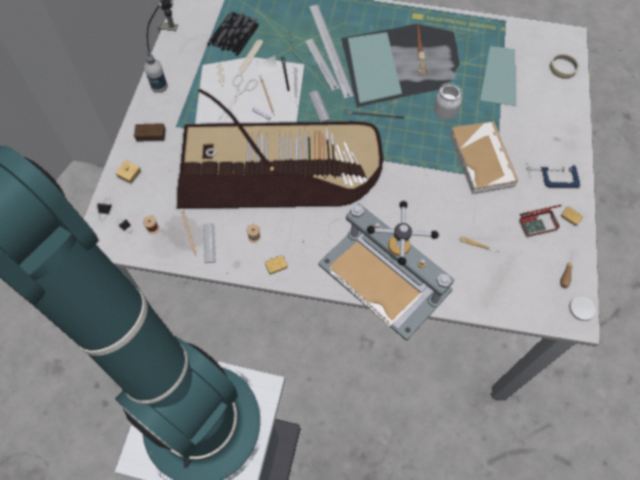

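View pics/wrist0.png

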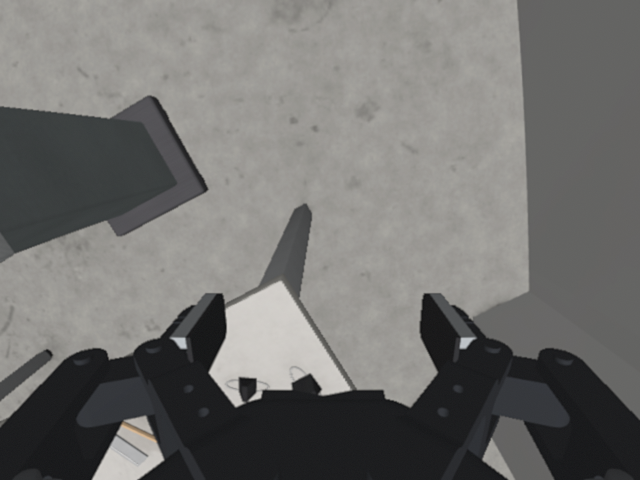

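```bash
cat > h.py <<'E'
from station import r
import cv2,numpy as np
from scipy.optimize import least_squares
def cam(c):
    p=r.camera_params(c); f=240/np.tan(np.radians(p["vertical_fov"])/2)
    K=np.array([[f,0,p["cx"]],[0,f,p["cy"]],[0,0,1]]); return K,np.array(p["distortion"]),p
def view(c):
    K,D,p=cam(c)
    if "view" in p: return K,D,np.array(p["view"])
    o=r.get_obs(); a,b,g=o["orientation"]
    from scipy.spatial.transform import Rotation as R
    T=np.eye(4);T[:3,:3]=R.from_euler("xyz",[a,b,g]).as_matrix();T[:3,3]=o["tcp_pos"]
    return K,D,np.linalg.inv(T@np.array(p["tool_from_camera"]))
def proj(P,KDV):
    K,D,V=KDV; P=np.atleast_2d(np.array(P,float)); 
    return cv2.projectPoints(P,cv2.Rodrigues(V[:3,:3])[0],V[:3,3],K,D)[0][:,0]
def onplane(uv,z,KDV):
    K,D,V=KDV; n=cv2.undistortPoints(np.array(uv,float).reshape(-1,1,2),K,D)[:,0]
    R=V[:3,:3].T; C=-R@V[:3,3]; d=np.c_[n,np.ones(len(n))]@R.T
    return C+d*((z-C[2])/d[:,2])[:,None]
E
python3 - <<'E'
from h import *
for c in("side","top"):
    im=r.grab_frame(c)
    b=(290,220,150,200) if c=="side" else (310,190,160,155)
    x,y,w,h=b
    s=5 if c=="top" else 3
    cv2.imwrite(f"pics/{c}z.png",cv2.resize(im[y:y+h,x:x+w],None,fx=s if c=="side" else 4.9,fy=s if c=="side" else 3.87*1.0 if False else (s if c=="side" else 3.8),interpolation=cv2.INTER_CUBIC))
    KDV=view(c)
    for n in("press","platen","wheel_hub","text_block","back_stop","thread_reel","wax_cake","scale_bar"):
        for t in r.trace(c,n)[:3]:
            m=t["mask"].astype(np.uint8); ys,xs=np.nonzero(m)
            ct=(xs.mean(),ys.mean()); print(c,n,round(t["score"],2),np.round(t["extent"]).tolist(),np.round(ct,1),onplane([ct],20,KDV).round())
            if t["score"]>.5: np.save(f"pics/{c}_{n}.npy",m)
print(r.get_obs()["time"])
E
```

```text
side press 0.8 [301.0, 231.0, 126.0, 178.0] [379.1 329.3] [[ 494. -366.   20.]]
side platen 0.84 [351.0, 277.0, 38.0, 83.0] [367.9 324.9] [[ 485. -343.   20.]]
side text_block 0.98 [304.0, 280.0, 83.0, 99.0] [339.4 332.8] [[ 429. -321.   20.]]
side back_stop 0.62 [301.0, 232.0, 124.0, 179.0] [378.9 330. ] [[ 493. -367.   20.]]
side back_stop 0.31 [255.0, 220.0, 16.0, 22.0] [263.5 232.4] [[498.  14.  20.]]
side thread_reel 0.72 [256.0, 220.0, 15.0, 23.0] [263.2 232.2] [[498.  15.  20.]]
side wax_cake 0.55 [251.0, 261.0, 22.0, 16.0] [261.1 268.1] [[422. -76.  20.]]
side scale_bar 0.83 [203.0, 211.0, 35.0, 30.0] [220.5 224.5] [[438. 103.  20.]]
top press 0.72 [318.0, 201.0, 135.0, 137.0] [397.  262.9] [[ 497. -370.   20.]]
top platen 0.66 [358.0, 236.0, 69.0, 56.0] [391.6 265.8] [[ 485. -358.   20.]]
top wheel_hub 0.85 [367.0, 199.0, 72.0, 68.0] [403.  231.8] [[ 590. -370.   20.]]
top text_block 0.69 [329.0, 241.0, 90.0, 84.0] [373.9 282.8] [[ 428. -322.   20.]]
top back_stop 0.79 [320.0, 200.0, 132.0, 142.0] [397.6 262.2] [[ 499. -371.   20.]]
top thread_reel 0.48 [242.0, 226.0, 21.0, 16.0] [253.2 233. ] [[495.  14.  20.]]
top wax_cake 0.75 [268.0, 260.0, 19.0, 18.0] [275.7 264.5] [[420. -67.  20.]]
top wax_cake 0.59 [367.0, 201.0, 73.0, 63.0] [403.4 232. ] [[ 589. -371.   20.]]
top scale_bar 0.96 [203.0, 224.0, 14.0, 36.0] [208.8 242.4] [[442. 120.  20.]]
1.05
```

View pics/sidez.png

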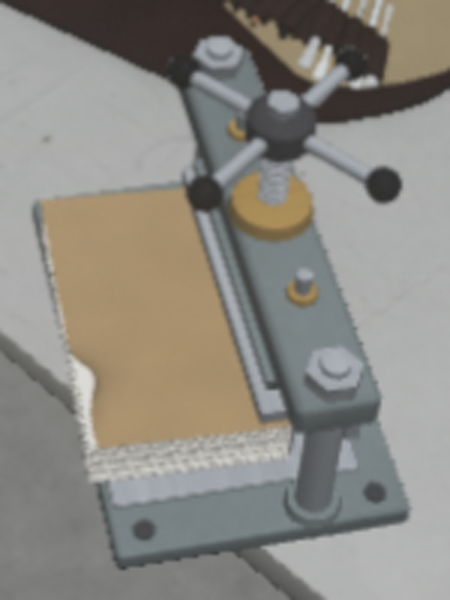

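View pics/topz.png

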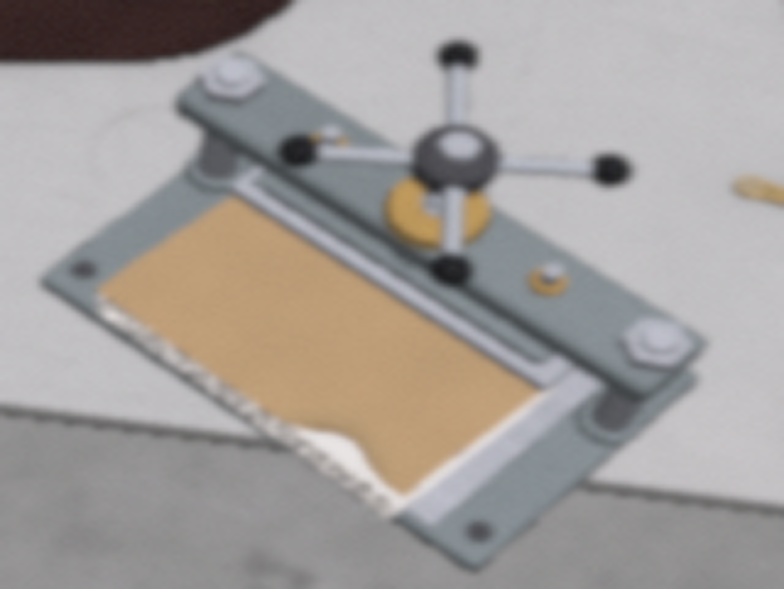

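```bash
cat > fit.py <<'E'
from h import *
T=view("top");S=view("side")
tb=np.array([[403.3,204.5],[371,229.7],[434.9,234.7],[402,261.1]])
sb=np.array([[350.3,243.3],[407.3,241],[358,284],[418,281.3]])
tn=np.array([[357.6,210.5],[444.1,280.3]]);sn=np.array([[363,237.3],[401.3,344]])
tc=np.array([[318.6,263.7],[406.9,340]]); sc=np.array([[329,408.3],[426,392.3]])
def W(p,P): 
    c,s=np.cos(p[2]),np.sin(p[2]); P=np.atleast_2d(P); return np.c_[p[0]+c*P[:,0]-s*P[:,1],p[1]+s*P[:,0]+c*P[:,1],P[:,2]]
from scipy.optimize import linear_sum_assignment as lsa
from scipy.spatial.distance import cdist
def match(a,b):
    i,j=lsa(cdist(a,b)); return (a[i]-b[j]).ravel()
def res(p,full=False):
    th=p[3]; h=212-12*th/2/np.pi+p[6]; 
    B=W(p,[[73*np.cos(-th+k*np.pi/2),73*np.sin(-th+k*np.pi/2),h] for k in range(4)])
    N=W(p,[[0,135,p[4]],[0,-135,p[4]]])
    C=W(p,[[-125,150,p[5]],[-125,-150,p[5]]]); C2=W(p,[[-125,-150,0],[60,-150,0]])
    e=[match(proj(B,T),tb),match(proj(B,S),sb),(proj(N,T)-tn).ravel(),(proj(N,S)-sn).ravel(),(proj(C,T)-tc).ravel()*.5,(proj(C2,S)-sc).ravel()*.5]
    if full:
        for x in e: print(x.round(1))
    return np.r_[np.concatenate(e),p[6]/3]
best=None
for yaw in np.arange(-1.2,.4,.2):
  for th in np.arange(.5,3,.4):
    s=least_squares(res,[520,-380,yaw,th,155,15,0],loss="soft_l1")
    print(round(s.cost,2),s.x.round(3)) if s.cost<40 else None
    if best is None or s.cost<best.cost: best=s
print(best.x.round(3),best.cost); res(best.x,True)
E
python3 fit.py
```

```text
3.23 [ 4.85774e+02 -3.63064e+02 -5.30000e-01  8.98000e-01  1.46499e+02
  8.11800e+00 -4.68000e-01]
3.23 [ 4.85774e+02 -3.63064e+02 -5.30000e-01  8.98000e-01  1.46499e+02
  8.11800e+00 -4.68000e-01]
3.42 [ 486.208 -362.854   -0.53     2.468  145.901    7.068    1.744]
3.42 [ 486.208 -362.854   -0.53     2.468  145.901    7.068    1.744]
3.42 [ 486.208 -362.854   -0.53     2.468  145.901    7.068    1.744]
3.42 [ 486.208 -362.854   -0.53     2.468  145.901    7.068    1.744]
4.11 [ 486.422 -362.752   -0.53     4.039  145.606    6.547    4.345]
3.23 [ 4.85774e+02 -3.63064e+02 -5.30000e-01  8.98000e-01  1.46499e+02
  8.11800e+00 -4.68000e-01]
3.23 [ 4.85774e+02 -3.63064e+02 -5.30000e-01  8.98000e-01  1.46499e+02
  8.11800e+00 -4.68000e-01]
4.11 [ 486.422 -362.752   -0.53     4.039  145.606    6.547    4.345]
3.42 [ 486.208 -362.854   -0.53     2.468  145.901    7.068    1.744]
3.42 [ 486.208 -362.854   -0.53     2.468  145.901    7.068    1.744]
3.42 [ 486.208 -362.854   -0.53     2.468  145.901    7.068    1.744]
5.0 [ 486.49  -362.72    -0.53     5.61   145.513    6.381    7.217]
3.68 
[... 2893 characters left out ...]
6499e+02
  8.11800e+00 -4.68000e-01]
6.36 [ 485.238 -363.332   -6.813   -5.385  147.242    9.411  -11.511]
3.23 [ 4.85774e+02 -3.63064e+02 -5.30000e-01  8.98000e-01  1.46499e+02
  8.11800e+00 -4.68000e-01]
6.36 [ 485.238 -363.332   -6.813   -5.385  147.242    9.411  -11.511]
18.27 [ 485.218 -363.342  -31.946  -24.235  147.271    9.46   -47.475]
5.41 [ 485.254 -363.323   -6.813   -3.815  147.22     9.373   -8.54 ]
[ 4.85774e+02 -3.63064e+02 -5.30000e-01  8.98000e-01  1.46499e+02
  8.11800e+00 -4.68000e-01] 3.231220018755616
[-0.1 -0.5  0.4 -0.2  0.3 -0.5  0.3 -0.7]
[-0.5  0.  -0.8  0.1  0.6  0.2 -0.   0.3]
[-0.1 -0.4  0.  -0.4]
[-0.4  1.1 -0.2 -0.5]
[-0.4 -0.2 -0.1  0.2]
[-0.4  1.1 -0.1  1. ]
```

```bash
cat >> h.py <<'E'
PP=np.array([485.9,-363.0,-0.53])
def w2p(P):
    P=np.atleast_2d(P);c,s=np.cos(PP[2]),np.sin(PP[2]);d=P[:,:2]-PP[:2]
    return np.c_[c*d[:,0]+s*d[:,1],-s*d[:,0]+c*d[:,1],P[:,2]]
def p2w(P):
    P=np.atleast_2d(np.array(P,float));c,s=np.cos(PP[2]),np.sin(PP[2])
    return np.c_[PP[0]+c*P[:,0]-s*P[:,1],PP[1]+s*P[:,0]+c*P[:,1],P[:,2]]
E
python3 - <<'E'
from h import *
def t(x,y):return [310+x/4.9,190+y/3.8]
def s(x,y):return [290+x/3,220+y/3]
T=view("top");S=view("side")
for z in (55,20):
  print(z,"top",w2p(onplane([t(97,290),t(235,200),t(545,393),t(405,493),t(97,310),t(385,515)],z,T)).round(1).tolist())
  print(z,"side",w2p(onplane([s(37,205),s(180,188),s(90,450),s(290,428),s(95,482),s(290,458)],z,S)).round(1).tolist())
E
```

```text
55 top [[-126.0, 107.9, 55.0], [-27.8, 101.0, 55.0], [-24.6, -104.5, 55.0], [-124.8, -97.5, 55.0], [-136.5, 98.0, 55.0], [-142.6, -99.9, 55.0]]
55 side [[-127.6, 106.7, 55.0], [-28.3, 105.0, 55.0], [-131.1, -98.5, 55.0], [-8.4, -104.8, 55.0], [-132.6, -121.8, 55.0], [-14.3, -126.2, 55.0]]
20 top [[-113.8, 118.2, 20.0], [-13.2, 111.2, 20.0], [-9.9, -99.5, 20.0], [-112.6, -92.3, 20.0], [-124.6, 108.1, 20.0], [-130.9, -94.8, 20.0]]
20 side [[-122.0, 139.4, 20.0], [-18.9, 137.7, 20.0], [-125.7, -73.7, 20.0], [1.7, -80.2, 20.0], [-127.3, -97.8, 20.0], [-4.4, -102.5, 20.0]]
```

```bash
cat >> h.py <<'E'
from scipy.spatial.transform import Rotation as R
def pose():
    o=r.get_obs(); return np.array(o["tcp_pos"]),R.from_euler("xyz",o["orientation"]),o
def ori(tilt=0,yaw=PP[2]+np.pi): # tool-down at yaw, tilted outwards
    return R.from_euler("z",yaw)*R.from_euler("x",np.pi)*R.from_rotvec([0,-tilt,0])
def rows(targets,rots):
    p,Q,o=pose()
    for t,q in zip(targets,rots):
        d=Q.inv().apply(np.array(t)-p)/10; v=(Q.inv()*q).as_rotvec()
        print(np.round(np.r_[d,v],2).tolist())
def state():
    p,Q,o=pose(); print("t",round(float(o["time"]),2),"tcp",p.round(1),"press",w2p(p[None]).round(1)[0],"rpy",np.round(o["orientation"],3),"F",np.round(o["wrist_force"],1),"Fpress",R.from_euler("z",-PP[2]).apply(o["wrist_force"]).round(1),"q",np.round(o["joint_positions"],2),"g",round(float(o["grip_width"]),2))
E
python3 - <<'E'
from h import *
w=p2w([[-190,-8,120]])[0];print(w)
rows([[460,200,280],w],[ori(0),ori(.4)])
E
```

```text
[ 317.92238987 -273.85112174  120.        ]
[-32.58, -24.36, -4.87, -0.0, 0.0, 0.08]
[-40.58, -73.17, 11.14, 0.02, -0.4, 0.08]
```

drive_tool --pt "-32.6 -24.4 -4.9 0 0 0.08 0" --pt "-32.6 -24.4 -4.9 0 0 0.08 0" --pt "-32.6 -24.4 -4.9 0 0 0.08 0" --pt "-32.6 -24.4 -4.9 0 0 0.08 0" --pt "-32.6 -24.4 -4.9 0 0 0.08 0" --pt "-32.6 -24.4 -4.9 0 0 0.08 0" --pt "-32.6 -24.4 -4.9 0 0 0.08 0" --pt "-32.6 -24.4 -4.9 0 0 0.08 0" --pt "-32.6 -24.4 -4.9 0 0 0.08 0" --pt "-32.6 -24.4 -4.9 0 0 0.08 0" --grip_force 40

```text
time: 1.88
tcp_pos: [460.9, 196.7, 281.0]
orientation: [3.141, 0.001, 2.607]
wrist_force: [0.7, 0.3, -1.7]
grip_width: 0.002
```

```bash
python3 - <<'E'
from h import *
state()
rows([[460,50,200],p2w([[-190,-8,120]])[0]],[ori(.2),ori(.4)])
E
```

```text
t 1.88 tcp [460.9 196.7 281. ] press [-304.5  470.3  281. ] rpy [3.141e+00 1.000e-03 2.607e+00] F [ 0.7  0.3 -1.7] Fpress [ 0.4  0.7 -1.7] q [-0.67  0.15  0.23  1.86 -0.04  1.14  0.61] g 0.0
[-7.4, -12.68, 8.09, 0.0, -0.2, -0.01]
[-11.69, -47.78, 16.07, -0.0, -0.4, -0.01]
```

drive_tool --pt "-7.4 -12.7 8.1 0 -0.2 -0.01 0" --pt "-7.4 -12.7 8.1 0 -0.2 -0.01 0" --pt "-7.4 -12.7 8.1 0 -0.2 -0.01 0" --pt "-11.7 -47.8 16.1 0 -0.4 -0.01 0" --pt "-11.7 -47.8 16.1 0 -0.4 -0.01 0" --pt "-11.7 -47.8 16.1 0 -0.4 -0.01 0" --pt "-11.7 -47.8 16.1 0 -0.4 -0.01 0" --pt "-11.7 -47.8 16.1 0 -0.4 -0.01 0" --pt "-11.7 -47.8 16.1 0 -0.4 -0.01 0" --pt "-11.7 -47.8 16.1 0 -0.4 -0.01 0" --pt "-11.7 -47.8 16.1 0 -0.4 -0.01 0" --pt "-11.7 -47.8 16.1 0 -0.4 -0.01 0"

```text
time: 2.88
tcp_pos: [342.5, -209.2, 136.0]
orientation: [3.136, 0.394, 2.614]
wrist_force: [1.0, 1.2, -1.1]
grip_width: -0.005
```

```bash
python3 - <<'E'
from h import *
state()
cv2.imwrite("pics/w1.png",r.grab_frame("wrist"))
rows([p2w([[-165,-8,31]])[0]],[ori(.4)])
E
```

```text
t 2.88 tcp [ 342.5 -209.2  136. ] press [-201.5   60.2  136. ] rpy [3.136 0.394 2.614] F [ 1.   1.2 -1.1] Fpress [ 0.2  1.6 -1.1] q [-0.48 -0.07  0.93  2.52  0.28  0.28  1.25] g -0.0
[0.67, -6.64, 11.01, 0.0, -0.01, 0.01]
```

View pics/w1.png

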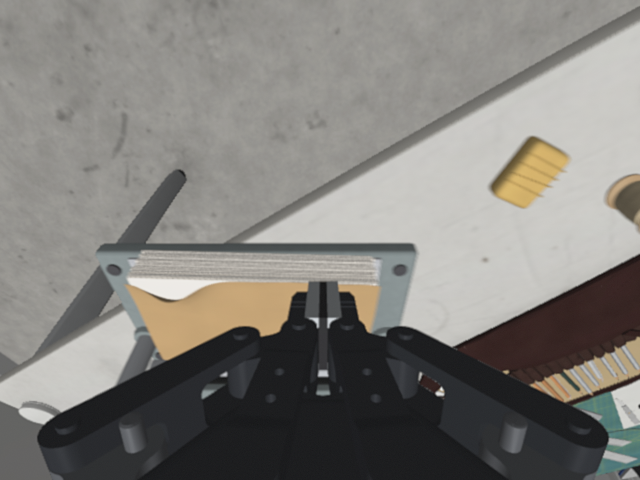

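```bash
python3 - <<'E'
from h import *
rows(p2w([[-155,-8,80],[-152,-8,31]]),[ori(.35)]*2)
E
```

```text
[-2.13, -6.64, 6.87, 0.0, 0.04, 0.01]
[-0.53, -6.65, 11.51, 0.0, 0.04, 0.01]
```

drive_tool --pt "-2.1 -6.6 6.9 0 0.04 0.01 0" --pt "-2.1 -6.6 6.9 0 0.04 0.01 0" --pt "-2.1 -6.6 6.9 0 0.04 0.01 0" --pt "-0.5 -6.6 11.5 0 0.04 0.01 0" --pt "-0.5 -6.6 11.5 0 0.04 0.01 0" --pt "-0.5 -6.6 11.5 0 0.04 0.01 0"

```text
time: 3.43
tcp_pos: [349.2, -246.7, 90.8]
orientation: [3.133, 0.356, 2.617]
wrist_force: [1.1, 0.7, 1.2]
grip_width: 0.0
```

```bash
python3 - <<'E'
from h import *
state()
cv2.imwrite("pics/w2.png",r.grab_frame("wrist"))
rows(p2w([[x,-8,31] for x in (-140,-135,-130,-125,-120,-115,-110)]),[ori(.35)]*9)
E
```

```text
t 3.43 tcp [ 349.2 -246.7   90.8] press [-176.7   31.2   90.8] rpy [3.133 0.356 2.617] F [1.1 0.7 1.2] Fpress [0.6 1.1 1.2] q [-0.03  0.19  0.64  2.46 -0.71  0.22  2.3 ] g 0.0
[-1.35, -3.79, 6.72, 0.01, 0.01, 0.0]
[-1.81, -3.79, 6.89, 0.01, 0.01, 0.0]
[-2.28, -3.79, 7.06, 0.01, 0.01, 0.0]
[-2.75, -3.8, 7.24, 0.01, 0.01, 0.0]
[-3.22, -3.8, 7.41, 0.01, 0.01, 0.0]
[-3.69, -3.8, 7.59, 0.01, 0.01, 0.0]
[-4.16, -3.81, 7.76, 0.01, 0.01, 0.0]
```

View pics/w2.png

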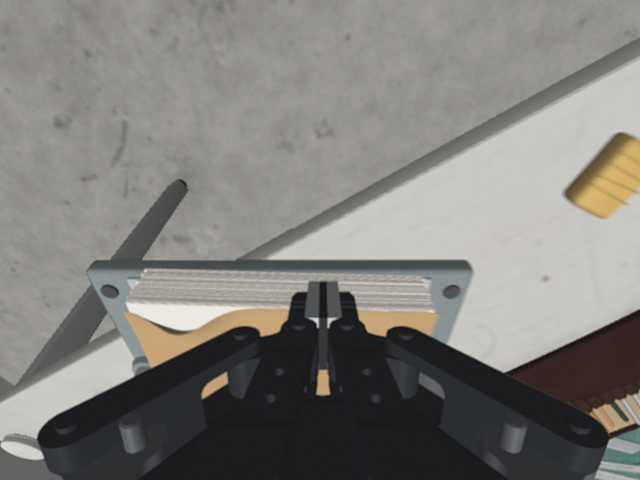

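```bash
python3 - <<'E'
from h import *
rows(p2w([[-150,-8,60],[-148,-8,30]]),[ori(.25)]*2)
E
```

```text
[-1.42, -3.76, 3.65, 0.01, 0.11, 0.0]
[-0.56, -3.78, 6.53, 0.01, 0.11, 0.0]
```

drive_tool --pt "-1.4 -3.8 3.7 0.01 0.11 0 0" --pt "-1.4 -3.8 3.7 0.01 0.11 0 0" --pt "-1.4 -3.8 3.7 0.01 0.11 0 0" --pt "-0.6 -3.8 6.5 0.01 0.11 0 0" --pt "-0.6 -3.8 6.5 0.01 0.11 0 0" --pt "-0.6 -3.8 6.5 0.01 0.11 0 0"

```text
time: 3.98
tcp_pos: [353.5, -294.8, 30.1]
orientation: [-3.14, 0.243, 2.615]
wrist_force: [-0.3, -0.5, -0.5]
grip_width: 0.001
```

```bash
python3 - <<'E'
from h import *
state()
rows(p2w([[x,-8,30] for x in (-148,-140,-135,-130,-125,-120,-115,-110)]),[ori(.25)]*9)
E
```

```text
t 3.98 tcp [ 353.5 -294.8   30.1] press [-148.7   -8.1   30.1] rpy [-3.14   0.243  2.615] F [-0.3 -0.5 -0.5] Fpress [-0.  -0.6 -0.5] q [ 0.24  0.42  0.46  2.33 -0.88  0.27  2.52] g 0.0
[-0.07, 0.01, 0.03, -0.0, -0.01, 0.0]
[-0.84, 0.01, 0.22, -0.0, -0.01, 0.0]
[-1.33, 0.01, 0.34, -0.0, -0.01, 0.0]
[-1.82, 0.01, 0.47, -0.0, -0.01, 0.0]
[-2.3, 0.01, 0.59, -0.0, -0.01, 0.0]
[-2.79, 0.01, 0.71, -0.0, -0.01, 0.0]
[-3.27, 0.0, 0.83, -0.0, -0.01, 0.0]
[-3.76, 0.0, 0.95, -0.0, -0.01, 0.0]
```

Arrived. Push at about 30 mm/s.

drive_tool --pt "-0.25 0 0.07 0 0 0 0" --pt "-0.5 0 0.13 0 0 0 0" --pt "-0.75 0 0.19 0 0 0 0" --pt "-1.0 0 0.25 0 0 0 0" --pt "-1.25 0 0.31 0 0 0 0" --pt "-1.5 0 0.38 0 0 0 0" --pt "-1.75 0 0.44 0 0 0 0" --pt "-2.0 0 0.5 0 0 0 0" --pt "-2.25 0 0.56 0 0 0 0" --pt "-2.5 0 0.63 0 0 0 0" --pt "-2.75 0 0.69 0 0 0 0" --pt "-3.0 0 0.75 0 0 0 0"

```text
time: 4.98
tcp_pos: [380.0, -310.0, 30.6]
orientation: [-3.14, 0.243, 2.615]
wrist_force: [-6.8, 3.4, 4.0]
grip_width: 0.004
```

```bash
python3 - <<'E'
from h import *
state()
cv2.imwrite("pics/w3.png",r.grab_frame("wrist"))
im=r.grab_frame("top");cv2.imwrite("pics/t3.png",cv2.resize(im[190:345,310:470],None,fx=4.9,fy=3.8,interpolation=cv2.INTER_CUBIC))
E
```

```text
t 4.98 tcp [ 380.  -310.    30.6] press [-118.2   -7.8   30.6] rpy [-3.14   0.243  2.615] F [-6.8  3.4  4. ] Fpress [-7.6 -0.5  4. ] q [ 0.21  0.46  0.49  2.27 -0.86  0.32  2.48] g 0.0
```

View pics/w3.png

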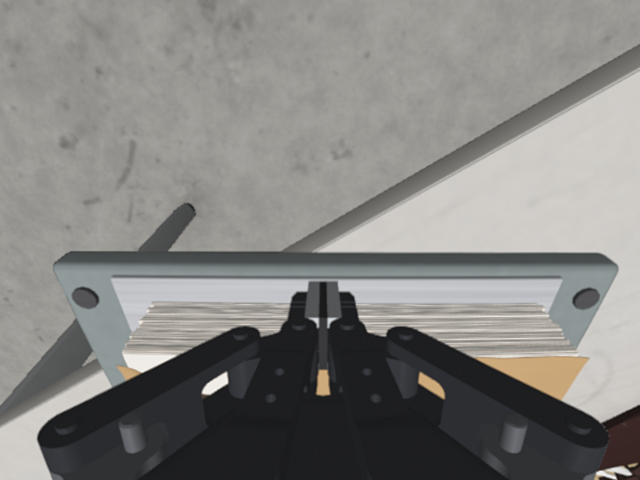

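View pics/t3.png

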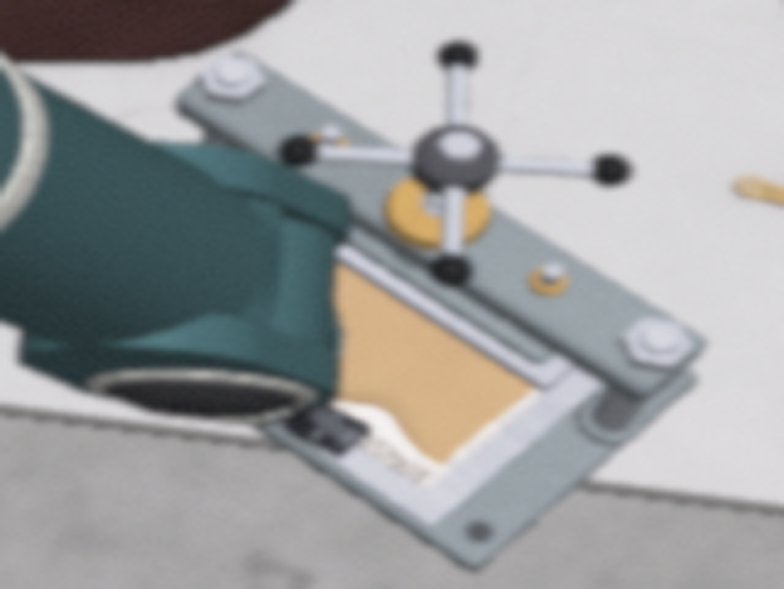

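```bash
python3 - <<'E'
from h import *
im=r.grab_frame("side");cv2.imwrite("pics/s3.png",cv2.resize(im[120:420,200:450],None,fx=2.,fy=2.,interpolation=cv2.INTER_CUBIC))
rows(p2w([[x,-8,30.5] for x in (-114,-110,-107,-105,-103)]),[ori(.25)]*9)
E
```

```text
[-0.35, -0.02, 0.1, -0.0, -0.01, 0.0]
[-0.74, -0.02, 0.2, -0.0, -0.01, 0.0]
[-1.03, -0.03, 0.27, -0.0, -0.01, 0.0]
[-1.23, -0.03, 0.32, -0.0, -0.01, 0.0]
[-1.42, -0.03, 0.36, -0.0, -0.01, 0.0]
```

View pics/s3.png

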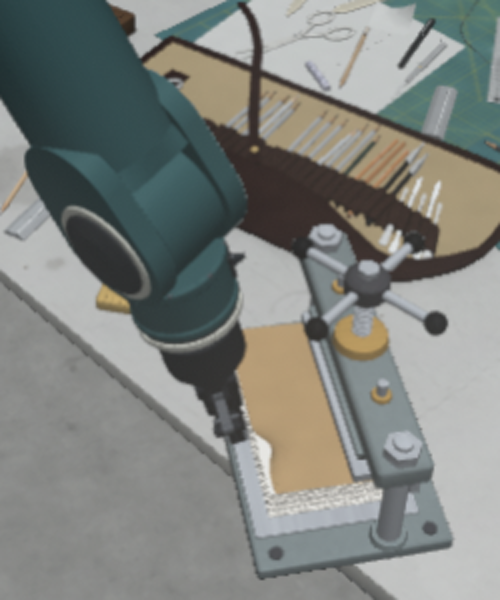

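drive_tool --pt "-0.15 0 0.05 0 0 0 0" --pt "-0.3 0 0.08 0 0 0 0" --pt "-0.45 0 0.12 0 0 0 0" --pt "-0.6 0 0.16 0 0 0 0" --pt "-0.75 0 0.2 0 0 0 0" --pt "-0.85 0 0.23 0 0 0 0" --pt "-0.95 0 0.25 0 0 0 0"

```text
time: 5.72
tcp_pos: [388.3, -314.8, 30.4]
orientation: [-3.14, 0.242, 2.615]
wrist_force: [-16.2, 8.4, 15.5]
grip_width: -0.0
```

```bash
python3 - <<'E'
from h import *
state()
cv2.imwrite("pics/w4.png",r.grab_frame("wrist"))
rows(p2w([[x,-8,30.5] for x in (-107,-105,-103)]),[ori(.25)]*9)
E
```

```text
t 5.72 tcp [ 388.3 -314.8   30.4] press [-108.5   -7.7   30.4] rpy [-3.14   0.242  2.615] F [-16.2   8.4  15.5] Fpress [-18.2  -1.   15.5] q [ 0.21  0.48  0.5   2.25 -0.85  0.33  2.47] g -0.0
[-0.16, -0.03, 0.02, -0.0, -0.01, 0.0]
[-0.36, -0.03, 0.07, -0.0, -0.01, 0.0]
[-0.55, -0.03, 0.12, -0.0, -0.01, 0.0]
```

View pics/w4.png

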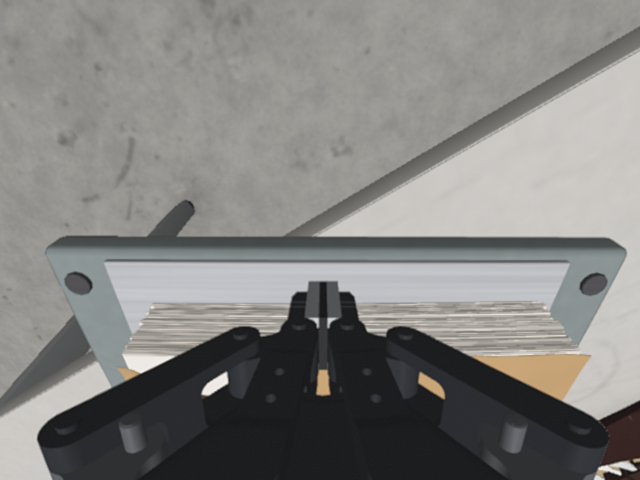

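```bash
python3 - <<'E'
from h import *
V=view("wrist")
print(w2p(onplane([[155,304],[250,304],[390,304],[545,304],[320,286],],20,V)).round(1))
print(w2p(onplane([[105,262],[570,262]],20,V)).round(1))
print(proj(p2w([[-120,-150,20],[-96,103,20],[-96,-103,20]]),V).round(1))
im=cv2.imread("pics/w4.png");cv2.imwrite("pics/w4z.png",cv2.resize(im[230:390,80:620],None,fx=1.45,fy=3))
E
```

```text
[[ -94.4  -95.9   20. ]
 [ -95.1  -44.8   20. ]
 [ -95.3   28.9   20. ]
 [ -94.6  113.5   20. ]
 [-107.2   -7.9   20. ]]
[[-121.  -114.7   20. ]
 [-121.8  117.1   20. ]]
[[ 40.1 263.1]
 [527.2 302.2]
 [141.3 301.4]]
```

View pics/w4z.png

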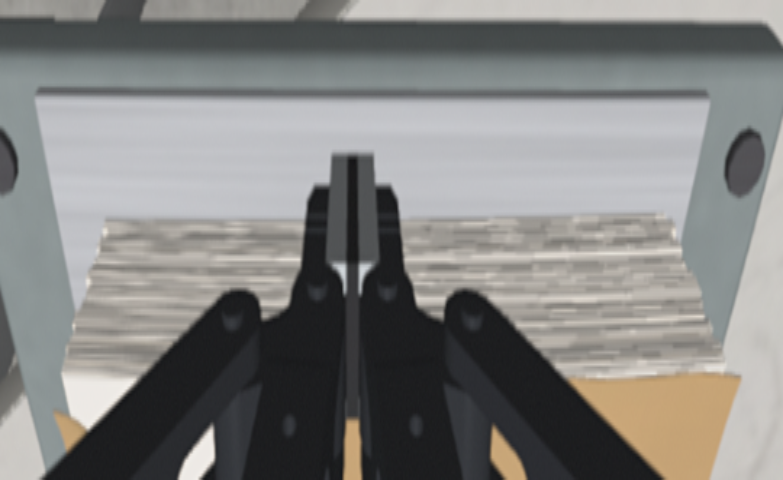

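drive_tool --pt "-0.1 0 0.0 0 0 0 0" --pt "-0.1 0 0.0 0 0 0 0" --pt "-0.1 0 0.0 0 0 0 0" --pt "-0.1 0 0.0 0 0 0 0"

```text
time: 6.1
tcp_pos: [388.3, -314.7, 30.3]
orientation: [-3.141, 0.24, 2.615]
wrist_force: [-10.7, 5.9, 8.7]
grip_width: 0.006
```

```bash
python3 - <<'E'
from h import *
state()
rows(p2w([[-125,-8,32],[-190,30,150]]),[ori(.25),ori(.1)])
E
```

```text
t 6.1 tcp [ 388.3 -314.7   30.3] press [-108.6   -7.7   30.3] rpy [-3.141  0.24   2.615] F [-10.7   5.9   8.7] Fpress [-12.2  -0.4   8.7] q [ 0.21  0.48  0.5   2.24 -0.85  0.33  2.47] g 0.01
[1.55, -0.02, -0.55, 0.0, -0.01, 0.0]
[5.04, 3.79, -13.56, -0.0, 0.14, 0.0]
```

drive_tool --pt "-0.2 0 0.05 0 0 0 0" --pt "-0.3 0 0.07 0 0 0 0" --pt "-0.3 0 0.07 0 0 0 0"

```text
time: 6.35
tcp_pos: [388.7, -314.7, 29.5]
orientation: [3.141, 0.236, 2.614]
wrist_force: [-21.2, 11.2, 14.8]
grip_width: 0.001
```

```bash
python3 - <<'E'
from h import *
state()
rows(p2w([[-125,-8,32],[-190,30,150]]),[ori(.25),ori(.1)])
E
```

```text
t 6.35 tcp [ 388.7 -314.7   29.5] press [-108.3   -7.5   29.5] rpy [3.141 0.236 2.614] F [-21.2  11.2  14.8] Fpress [-23.9  -1.1  14.8] q [ 0.2   0.48  0.5   2.24 -0.85  0.34  2.46] g 0.0
[1.57, -0.05, -0.63, 0.0, -0.01, 0.0]
[5.12, 3.78, -13.62, 0.0, 0.14, 0.0]
```

```bash
python3 - <<'E'
from h import *
rows(p2w([[-125,-8,31],[-160,-8,100],[-165,-20,220],[-120,-40,300],[0,-60,300]]),[ori(.25),ori(.2),ori(0.05,1.9),ori(0,1.4),ori(0,.93)])
E
```

```text
[1.59, -0.05, -0.53, 0.0, -0.01, 0.0]
[3.38, -0.03, -8.06, 0.0, 0.04, 0.0]
[1.07, -1.22, -19.85, 0.1, 0.18, 0.71]
[-5.17, -3.22, -26.58, 0.14, 0.21, 1.21]
[-16.83, -5.25, -23.78, 0.2, 0.18, 1.68]
```

drive_tool --pt "0.8 0 -0.3 0 0 0 0" --pt "1.6 0 -0.6 0 0 0 0" --pt "3.4 0 -4.0 0 0.04 0 0" --pt "3.4 0 -8.1 0 0.04 0 0" --pt "1.1 -1.2 -19.9 0.1 0.18 0.71 0" --pt "1.1 -1.2 -19.9 0.1 0.18 0.71 0" --pt "1.1 -1.2 -19.9 0.1 0.18 0.71 0" --pt "1.1 -1.2 -19.9 0.1 0.18 0.71 0" --pt "1.1 -1.2 -19.9 0.1 0.18 0.71 0" --pt "1.1 -1.2 -19.9 0.1 0.18 0.71 0" --pt "-5.2 -3.2 -26.6 0.14 0.21 1.21 0" --pt "-5.2 -3.2 -26.6 0.14 0.21 1.21 0"

```text
time: 7.35
tcp_pos: [359.2, -331.2, 292.4]
orientation: [3.119, 0.054, 1.861]
wrist_force: [0.1, -0.8, 0.7]
grip_width: -0.001
```

```bash
python3 - <<'E'
from h import *
state()
rows(p2w([[-120,-40,300],[0,-60,300]]),[ori(0,1.4),ori(0,.93)])
E
```

```text
t 7.35 tcp [ 359.2 -331.2  292.4] press [-125.4  -36.6  292.4] rpy [3.119 0.054 1.861] F [ 0.1 -0.8  0.7] Fpress [ 0.5 -0.6  0.7] q [-0.42  0.15  1.22  1.93 -0.15  1.1   1.14] g -0.0
[-0.66, 0.13, -0.72, 0.03, 0.05, 0.46]
[-10.79, 6.85, -0.03, 0.05, 0.04, 0.93]
```

drive_tool --pt "-0.7 0.1 -0.7 0.03 0.05 0.46 0" --pt "-0.7 0.1 -0.7 0.03 0.05 0.46 0" --pt "-10.8 6.8 -0.7 0.05 0.04 0.93 0" --pt "-10.8 6.8 -0.7 0.05 0.04 0.93 0" --pt "-10.8 6.8 -0.7 0.05 0.04 0.93 0" --pt "-10.8 6.8 -0.7 0.05 0.04 0.93 0" --pt "-10.8 6.8 -0.7 0.05 0.04 0.93 0" --pt "-10.8 6.8 -0.7 0.05 0.04 0.93 0" --pt "-10.8 6.8 -0.7 0.05 0.04 0.93 0" --pt "-10.8 6.8 -0.7 0.05 0.04 0.93 0" --pt "-10.8 6.8 -0.7 0.05 0.04 0.93 0" --pt "-10.8 6.8 -0.7 0.05 0.04 0.93 0"

```text
time: 8.35
tcp_pos: [455.0, -414.5, 307.0]
orientation: [-3.139, 0.0, 0.934]
wrist_force: [-0.1, 0.4, 0.3]
grip_width: -0.004
```

```bash
python3 - <<'E'
from h import *
state()
cv2.imwrite("pics/w5.png",r.grab_frame("wrist"))
E
```

```text
t 8.35 tcp [ 455.  -414.5  307. ] press [ -0.6 -60.1 307. ] rpy [-3.139  0.     0.934] F [-0.1  0.4  0.3] Fpress [-0.3  0.2  0.3] q [-0.09  0.59  1.17  1.57 -0.55  1.36  0.51] g -0.0
```

View pics/w5.png

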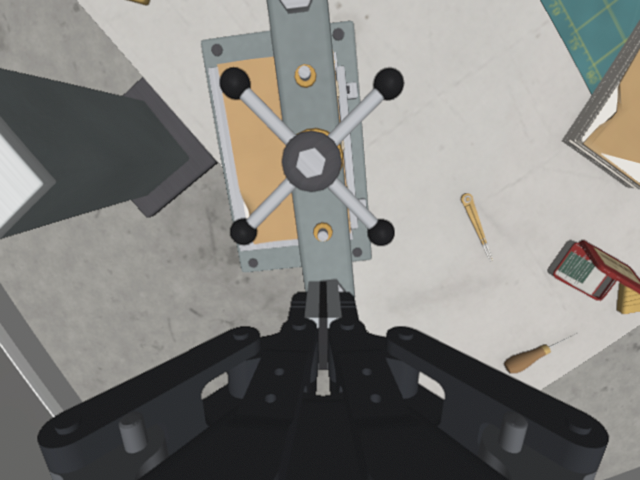

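```bash
cat > fw.py <<'E'
from h import *
def fitballs(b,V,xy=None,th0=0.9):
    b=np.array(b,float)
    def res(p):
        a=-p[3]+PP[2]+np.arange(4)*np.pi/2
        P=np.c_[p[0]+73*np.cos(a),p[1]+73*np.sin(a),np.full(4,p[2])]
        q=proj(P,V); 
        from scipy.optimize import linear_sum_assignment as lsa
        d=np.linalg.norm(q[:,None]-b[None],axis=2); i,j=lsa(d); return (q[i]-b[j]).ravel()
    return least_squares(res,[PP[0],PP[1],205,th0])
E
python3 - <<'E'
from fw import *
V=view("wrist")
im=cv2.imread("pics/w5.png")
g=im.max(axis=2); 
# refine dark balls
c=[]
for x,y in((235,83),(388,84),(381,232),(244,231)):
    w=g[y-22:y+22,x-22:x+22]<60; n,l,s,ce=cv2.connectedComponentsWithStats(w.astype(np.uint8)); k=1+np.argmax(s[1:,4]); c.append(ce[k]+[x-22,y-22]); print(c[-1],s[k,4])
s=fitballs(c,V);print(s.x,s.cost,s.fun.round(1))
print("w/ th", [212-12*t/6.2832 for t in (s.x[3],s.x[3]+1.5708)])
cv2.imwrite("pics/w5z.png",cv2.resize(im[0:280,190:420],None,fx=3.2,fy=2.1))
for z in (138,):
  print(w2p(onplane([[275,100],[332,100]],z,V)))
print("yoke pred",proj(p2w([[sx*26,y,138] for y in (90,-90) for sx in(-1,1)]),V).round(1).tolist())
print("base pred",proj(p2w([[-125,150,16],[-125,-150,16],[60,150,16],[60,-150,16]]),V).round(1).tolist())
E
```

```text
[233.98367953  82.29080119] 674
[388.6351551   82.95125554] 677
[381.05144033 232.6563786 ] 486
[242.29052632 231.94736842] 475
[ 484.33378217 -360.89965888  213.33766028    0.89843207] 0.009423491747386215 [-0.   0.1  0.  -0.  -0.   0.   0.  -0.1]
w/ th [np.float64(210.28412514411784), np.float64(207.28412514411784)]
[[-31.4153896   54.48199977 138.        ]
 [ 18.83411607  48.91890126 138.        ]]
yoke pred [[275.5, 56.2], [335.5, 48.9], [301.2, 253.4], [353.2, 248.1]]
base pred [[201.3, 39.9], [242.8, 273.5], [355.6, 20.0], [373.5, 260.4]]
```

View pics/w5z.png

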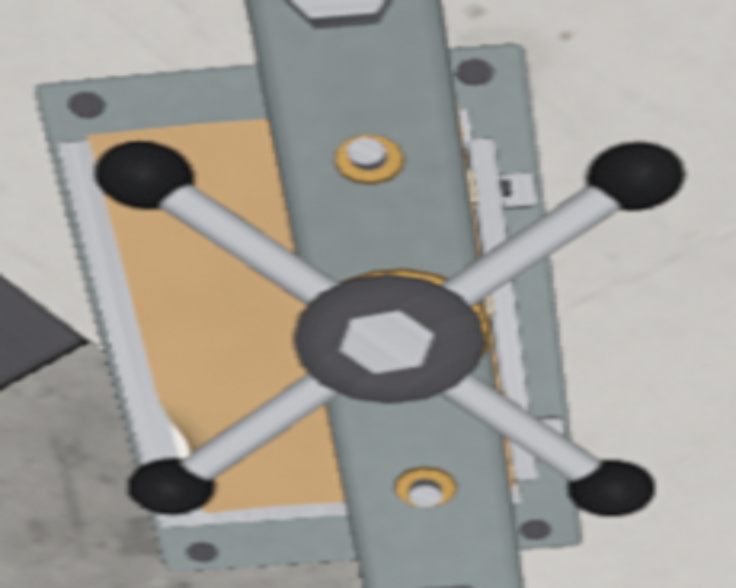

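```bash
cat >> h.py <<'E'
HC=w2p(np.array([[485.2,-362.0,0]]))[0]
def circ(phis,zs,rad=48):
    P=[[HC[0]+rad*np.cos(f),HC[1]+rad*np.sin(f),z] for f,z in zip(phis,zs)]
    rows(p2w(P),[ori(0,.93)]*len(P))
def fphi():
    p,Q,o=pose(); d=w2p(p[None])[0]-HC; return np.arctan2(d[1],d[0]),np.hypot(d[0],d[1])
E
python3 - <<'E'
from h import *
circ([-1.6,-1.6],[250,200]); print(HC)
E
```

```text
[1.23, -0.31, 5.7, -0.0, 0.0, 0.0]
[1.23, -0.29, 10.7, -0.0, 0.0, 0.0]
[-1.10949829  0.50893373  0.        ]
```

drive_tool --pt "1.2 -0.3 3.0 0 0 0 0" --pt "1.2 -0.3 5.7 0 0 0 0" --pt "1.2 -0.3 7.7 0 0 0 0" --pt "1.2 -0.3 9.2 0 0 0 0" --pt "1.2 -0.3 10.7 0 0 0 0" --pt "1.2 -0.3 10.7 0 0 0 0" --pt "1.2 -0.3 10.7 0 0 0 0"

```text
time: 8.98
tcp_pos: [459.3, -403.1, 200.2]
orientation: [-3.138, 0.0, 0.933]
wrist_force: [0.3, 0.3, 0.8]
grip_width: 0.004
```

```bash
python3 - <<'E'
from h import *
state();print(fphi())
cv2.imwrite("pics/w6.png",r.grab_frame("wrist"))
f=fphi()[0]
circ([-1.6-.1*k for k in range(1,13)],[200]*12)
E
```

```text
t 8.98 tcp [ 459.3 -403.1  200.2] press [ -2.6 -48.  200.2] rpy [-3.138  0.     0.933] F [0.3 0.3 0.8] Fpress [0.1 0.3 0.8] q [-0.07  0.67  1.09  1.7  -0.64  1.18  0.56] g 0.0
(np.float64(-1.6021306155362598), np.float64(48.57401671477804))
[0.06, -0.51, 0.09, -0.0, 0.0, 0.0]
[0.09, -0.99, 0.09, -0.0, 0.0, 0.0]
[0.17, -1.46, 0.09, -0.0, 0.0, 0.0]
[0.3, -1.92, 0.09, -0.0, 0.0, 0.0]
[0.47, -2.37, 0.09, -0.0, 0.0, 0.0]
[0.69, -2.8, 0.09, -0.0, 0.0, 0.0]
[0.95, -3.2, 0.09, -0.0, 0.0, 0.0]
[1.25, -3.58, 0.09, -0.0, 0.0, 0.0]
[1.59, -3.92, 0.1, -0.0, 0.0, 0.0]
[1.95, -4.23, 0.1, -0.0, 0.0, 0.0]
[2.35, -4.5, 0.1, -0.0, 0.0, 0.0]
[2.77, -4.73, 0.1, -0.0, 0.0, 0.0]
```

View pics/w6.png

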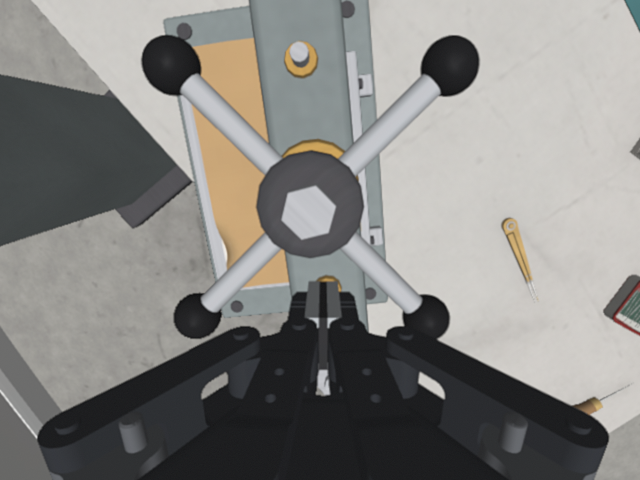

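drive_tool --pt "0.06 -0.51 0.09 0 0 0 0" --pt "0.09 -0.99 0.09 0 0 0 0" --pt "0.17 -1.46 0.09 0 0 0 0" --pt "0.3 -1.92 0.09 0 0 0 0" --pt "0.47 -2.37 0.09 0 0 0 0" --pt "0.69 -2.8 0.1 0 0 0 0" --pt "0.95 -3.2 0.12 0 0 0 0" --pt "1.25 -3.58 0.14 0 0 0 0" --pt "1.59 -3.92 0.16 0 0 0 0" --pt "1.95 -4.23 0.18 0 0 0 0" --pt "2.35 -4.5 0.2 0 0 0 0" --pt "2.77 -4.73 0.22 0 0 0 0"

```text
time: 10.03
tcp_pos: [437.8, -353.2, 199.1]
orientation: [-3.141, 0.001, 0.933]
wrist_force: [0.9, -6.3, -1.3]
grip_width: 0.0
```

```bash
python3 - <<'E'
from h import *
state();print(fphi())
cv2.imwrite("pics/w7.png",r.grab_frame("wrist"))
circ([-2.8-.1*k for k in range(1,13)],[198.8-.19*k for k in range(1,13)])
E
```

```text
t 10.03 tcp [ 437.8 -353.2  199.1] press [-46.4 -15.9 199.1] rpy [-3.141e+00  1.000e-03  9.330e-01] F [ 0.9 -6.3 -1.3] Fpress [ 3.9 -4.9 -1.3] q [-0.2   0.6   1.14  1.83 -0.6   1.12  0.52] g 0.0
(np.float64(-2.794873727166817), np.float64(48.193615743788456))
[0.39, -0.15, 0.03, -0.0, 0.0, 0.0]
[0.85, -0.29, 0.05, -0.0, 0.0, 0.0]
[1.32, -0.39, 0.07, -0.0, 0.0, 0.0]
[1.79, -0.43, 0.08, -0.0, 0.0, 0.0]
[2.27, -0.43, 0.1, -0.0, 0.0, 0.0]
[2.75, -0.38, 0.12, -0.0, 0.0, 0.0]
[3.22, -0.29, 0.14, -0.0, 0.0, 0.0]
[3.68, -0.15, 0.16, -0.0, 0.0, 0.0]
[4.12, 0.04, 0.18, -0.0, 0.0, 0.0]
[4.54, 0.27, 0.19, -0.0, 0.0, 0.0]
[4.94, 0.54, 0.21, -0.0, 0.0, 0.0]
[5.31, 0.85, 0.23, -0.0, 0.0, 0.0]
```

View pics/w7.png

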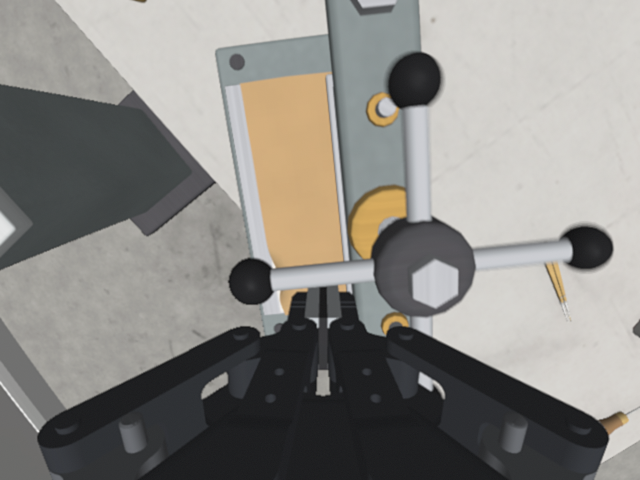

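drive_tool --pt "0.39 -0.15 0.03 0 0 0 0" --pt "0.85 -0.29 0.05 0 0 0 0" --pt "1.32 -0.39 0.07 0 0 0 0" --pt "1.79 -0.43 0.08 0 0 0 0" --pt "2.27 -0.43 0.1 0 0 0 0" --pt "2.75 -0.38 0.12 0 0 0 0" --pt "3.22 -0.29 0.14 0 0 0 0" --pt "3.68 -0.15 0.16 0 0 0 0" --pt "4.12 0.04 0.18 0 0 0 0" --pt "4.54 0.27 0.19 0 0 0 0" --pt "4.94 0.54 0.21 0 0 0 0" --pt "5.31 0.85 0.23 0 0 0 0"

```text
time: 11.08
tcp_pos: [475.8, -315.0, 196.7]
orientation: [-3.14, 0.002, 0.933]
wrist_force: [-6.1, -2.4, 2.9]
grip_width: -0.002
```

```bash
python3 - <<'E'
from h import *
state();print(fphi())
circ([-4.0-.1*k for k in range(1,13)],[196.5-.19*k for k in range(1,13)])
E
```

```text
t 11.08 tcp [ 475.8 -315.   196.7] press [-33.   36.3 196.7] rpy [-3.14e+00  2.00e-03  9.33e-01] F [-6.1 -2.4  2.9] Fpress [-4.1 -5.2  2.9] q [-0.28  0.62  1.14  1.81 -0.62  1.13  0.43] g -0.0
(np.float64(2.2991633498221704), np.float64(47.93501767489166))
[0.4, 0.39, 0.03, -0.0, 0.0, 0.0]
[0.69, 0.77, 0.05, -0.0, 0.0, 0.0]
[0.95, 1.17, 0.07, -0.0, 0.0, 0.0]
[1.17, 1.6, 0.09, -0.0, 0.0, 0.0]
[1.34, 2.05, 0.11, -0.0, 0.0, 0.0]
[1.47, 2.51, 0.12, -0.0, 0.0, 0.0]
[1.55, 2.98, 0.14, -0.0, 0.0, 0.0]
[1.59, 3.46, 0.16, -0.0, 0.0, 0.0]
[1.57, 3.94, 0.18, -0.0, 0.0, 0.0]
[1.51, 4.42, 0.2, -0.0, 0.0, 0.0]
[1.4, 4.88, 0.21, -0.0, 0.0, 0.0]
[1.25, 5.34, 0.23, -0.0, 0.0, 0.0]
```

drive_tool --pt "0.4 0.39 0.03 0 0 0 0" --pt "0.69 0.77 0.05 0 0 0 0" --pt "0.95 1.17 0.07 0 0 0 0" --pt "1.17 1.6 0.09 0 0 0 0" --pt "1.34 2.05 0.11 0 0 0 0" --pt "1.47 2.51 0.12 0 0 0 0" --pt "1.55 2.98 0.14 0 0 0 0" --pt "1.59 3.46 0.16 0 0 0 0" --pt "1.57 3.94 0.18 0 0 0 0" --pt "1.51 4.42 0.2 0 0 0 0" --pt "1.4 4.88 0.21 0 0 0 0" --pt "1.25 5.34 0.23 0 0 0 0"

```text
time: 12.08
tcp_pos: [525.6, -336.0, 193.8]
orientation: [-3.137, 0.001, 0.933]
wrist_force: [-2.8, 4.5, 0.1]
grip_width: -0.002
```

```bash
python3 - <<'E'
from h import *
state();print(fphi())
cv2.imwrite("pics/w8.png",r.grab_frame("wrist"))
circ([-5.2-.1*k for k in range(1,13)],[194.2-.19*k for k in range(1,13)])
E
```

```text
t 12.08 tcp [ 525.6 -336.   193.8] press [ 20.6  43.4 193.8] rpy [-3.137e+00  1.000e-03  9.330e-01] F [-2.8  4.5  0.1] Fpress [-4.7  2.5  0.1] q [-0.2   0.7   1.08  1.67 -0.66  1.18  0.41] g -0.0
(np.float64(1.1023584798585133), np.float64(48.0361827637184))
[-0.21, 0.45, -0.02, -0.0, 0.0, 0.0]
[-0.45, 0.87, -0.01, -0.0, 0.0, 0.0]
[-0.73, 1.26, 0.01, -0.0, 0.0, 0.0]
[-1.05, 1.61, 0.03, -0.0, 0.0, 0.0]
[-1.41, 1.94, 0.05, -0.0, 0.0, 0.0]
[-1.79, 2.23, 0.07, -0.0, 0.0, 0.0]
[-2.2, 2.47, 0.09, -0.0, 0.0, 0.0]
[-2.64, 2.68, 0.1, -0.0, 0.0, 0.0]
[-3.09, 2.84, 0.12, -0.0, 0.0, 0.0]
[-3.55, 2.95, 0.14, -0.0, 0.0, 0.0]
[-4.03, 3.02, 0.16, -0.0, 0.0, 0.0]
[-4.51, 3.04, 0.18, -0.0, 0.0, 0.0]
```

View pics/w8.png

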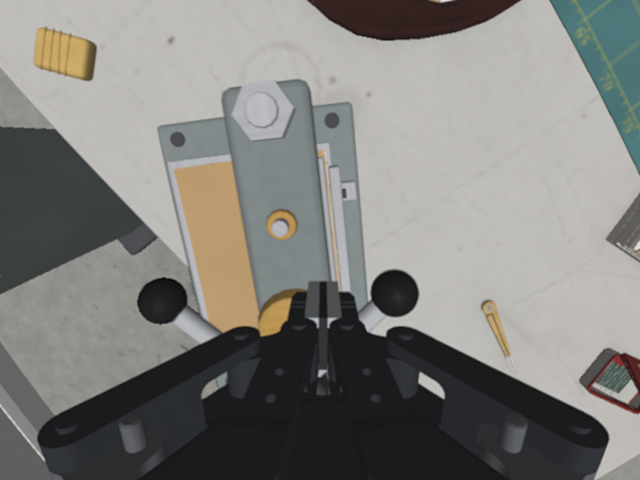

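drive_tool --pt "-0.21 0.45 0.0 0 0 0 0" --pt "-0.45 0.87 0.02 0 0 0 0" --pt "-0.73 1.26 0.04 0 0 0 0" --pt "-1.05 1.61 0.06 0 0 0 0" --pt "-1.41 1.94 0.08 0 0 0 0" --pt "-1.79 2.23 0.1 0 0 0 0" --pt "-2.2 2.47 0.12 0 0 0 0" --pt "-2.64 2.68 0.14 0 0 0 0" --pt "-3.09 2.84 0.16 0 0 0 0" --pt "-3.55 2.95 0.18 0 0 0 0" --pt "-4.03 3.02 0.2 0 0 0 0" --pt "-4.51 3.04 0.22 0 0 0 0"

```text
time: 13.13
tcp_pos: [524.0, -389.8, 191.3]
orientation: [-3.137, -0.0, 0.934]
wrist_force: [1.8, 5.9, 1.4]
grip_width: -0.001
```

```bash
python3 - <<'E'
from h import *
state();print(fphi())
cv2.imwrite("pics/w9.png",r.grab_frame("wrist"))
circ([-6.4-.1*k for k in range(1,13)],[191.7-.19*k for k in range(1,13)])
E
```

```text
t 13.13 tcp [ 524.  -389.8  191.3] press [ 46.4  -3.8 191.3] rpy [-3.137 -0.     0.934] F [1.8 5.9 1.4] Fpress [-1.4  6.   1.4] q [-0.08  0.75  1.05  1.6  -0.68  1.21  0.47] g -0.0
(np.float64(-0.09089037310871668), np.float64(47.706112630644554))
[-0.48, 0.01, -0.0, -0.0, 0.0, 0.0]
[-0.95, -0.07, 0.02, -0.0, 0.0, 0.0]
[-1.42, -0.19, 0.04, -0.0, 0.0, 0.0]
[-1.87, -0.36, 0.06, -0.0, 0.0, 0.0]
[-2.3, -0.57, 0.08, -0.0, 0.0, 0.0]
[-2.7, -0.83, 0.1, -0.0, 0.0, 0.0]
[-3.08, -1.12, 0.12, -0.0, 0.0, 0.0]
[-3.43, -1.45, 0.14, -0.0, 0.0, 0.0]
[-3.74, -1.81, 0.16, -0.0, 0.0, 0.0]
[-4.02, -2.21, 0.18, -0.0, 0.0, 0.0]
[-4.25, -2.62, 0.2, -0.0, 0.0, 0.0]
[-4.45, -3.06, 0.22, -0.0, 0.0, 0.0]
```

View pics/w9.png

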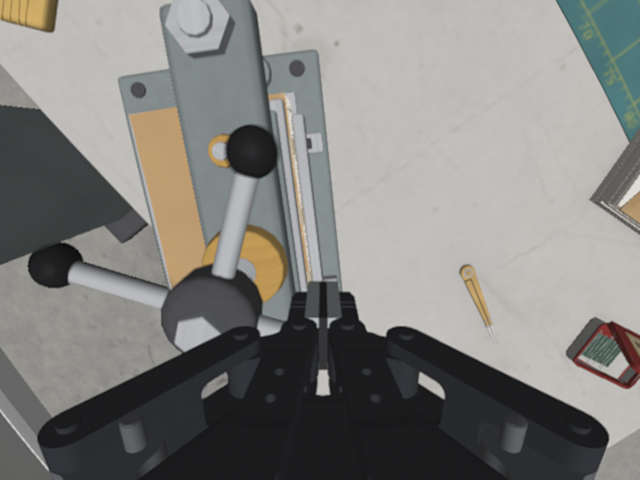

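drive_tool --pt "-0.48 0.01 0.02 0 0 0 0" --pt "-0.95 -0.07 0.04 0 0 0 0" --pt "-1.42 -0.19 0.06 0 0 0 0" --pt "-1.87 -0.36 0.08 0 0 0 0" --pt "-2.3 -0.57 0.1 0 0 0 0" --pt "-2.7 -0.83 0.12 0 0 0 0" --pt "-3.08 -1.12 0.14 0 0 0 0" --pt "-3.43 -1.45 0.16 0 0 0 0" --pt "-3.74 -1.81 0.18 0 0 0 0" --pt "-4.02 -2.21 0.2 0 0 0 0" --pt "-4.25 -2.62 0.22 0 0 0 0" --pt "-4.45 -3.06 0.24 0 0 0 0"

```text
time: 14.18
tcp_pos: [473.2, -408.0, 189.7]
orientation: [-3.139, -0.0, 0.934]
wrist_force: [7.2, -1.2, 1.3]
grip_width: 0.002
```

```bash
python3 - <<'E'
from h import *
from fw import *
state();print(fphi())
cv2.imwrite("pics/w10.png",r.grab_frame("wrist"))
circ([-7.6-.1*k for k in range(1,13)],[189-.19*k for k in range(1,13)])
E
```

```text
t 14.18 tcp [ 473.2 -408.   189.7] press [ 11.8 -45.3 189.7] rpy [-3.139 -0.     0.934] F [ 7.2 -1.2  1.3] Fpress [6.9 2.6 1.3] q [-0.05  0.7   1.07  1.68 -0.66  1.17  0.55] g 0.0
(np.float64(-1.2968823854911244), np.float64(47.5440371117029))
[-0.16, -0.45, 0.09, -0.0, -0.0, 0.0]
[-0.26, -0.92, 0.11, -0.0, -0.0, 0.0]
[-0.32, -1.4, 0.13, -0.0, -0.0, 0.0]
[-0.32, -1.88, 0.15, -0.0, -0.0, 0.0]
[-0.28, -2.36, 0.17, -0.0, -0.0, 0.0]
[-0.19, -2.83, 0.19, -0.0, -0.0, 0.0]
[-0.05, -3.29, 0.21, -0.0, -0.0, 0.0]
[0.13, -3.73, 0.23, -0.0, -0.0, 0.0]
[0.35, -4.16, 0.25, -0.0, -0.0, 0.0]
[0.62, -4.55, 0.27, -0.0, -0.0, 0.0]
[0.93, -4.92, 0.29, -0.0, -0.0, 0.0]
[1.27, -5.26, 0.31, -0.0, -0.0, 0.0]
```

View pics/w10.png

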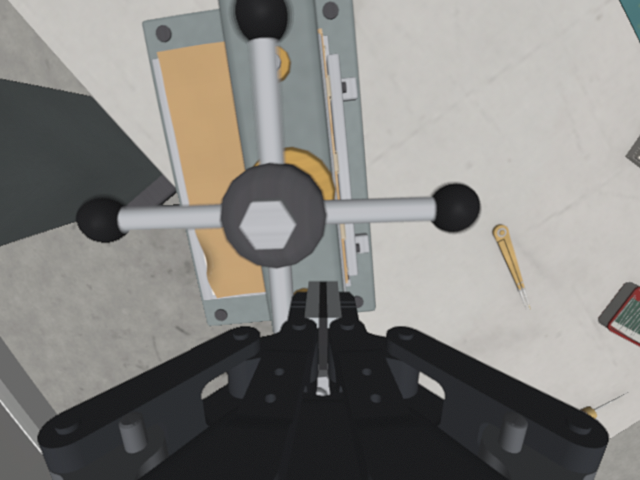

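```bash
cat >> fw.py <<'E'
def blobs(im,seeds):
    g=im.max(axis=2); c=[]
    for x,y in seeds:
        y0=max(0,y-30);x0=max(0,x-30); w=g[y0:y+30,x0:x+30]<60
        n,l,s,ce=cv2.connectedComponentsWithStats(w.astype(np.uint8)); k=1+np.argmax(s[1:,4]); c.append(ce[k]+[x0,y0])
    return np.array(c)
def theta(c,V,th0):
    def res(p):
        th=p[2]; H=212-12*th/2/np.pi; a=-th+PP[2]+np.arange(4)*np.pi/2
        q=proj(np.c_[p[0]+73*np.cos(a),p[1]+73*np.sin(a),np.full(4,H+p[3])],V)
        d=np.linalg.norm(q[None]-c[:,None],axis=2); return np.r_[(q[d.argmin(1)]-c).ravel(),p[3]/2]
    s=least_squares(res,[485.2,-362,th0,0]); return s.x,s.fun.round(1)
E
python3 - <<'E'
from fw import *
im=cv2.imread("pics/w10.png");c=blobs(im,[(102,219),(456,207)]);print(c)
print(theta(np.r_[c],view("wrist"),6.0))
E
```

```text
[[ 99.89776536 217.22234637]
 [455.47501436 207.22573234]]
(array([ 483.39266199, -360.12078794,    6.36304636,    2.79983575]), array([ 0.3, -0.1, -0.3, -0. ,  1.4]))
```

drive_tool --pt "-0.16 -0.45 0.06 0 0 0 0" --pt "-0.26 -0.92 0.08 0 0 0 0" --pt "-0.32 -1.4 0.1 0 0 0 0" --pt "-0.32 -1.88 0.12 0 0 0 0" --pt "-0.28 -2.36 0.14 0 0 0 0" --pt "-0.19 -2.83 0.16 0 0 0 0" --pt "-0.05 -3.29 0.18 0 0 0 0" --pt "0.13 -3.73 0.2 0 0 0 0" --pt "0.35 -4.16 0.22 0 0 0 0" --pt "0.62 -4.55 0.24 0 0 0 0" --pt "0.93 -4.92 0.26 0 0 0 0" --pt "1.27 -5.26 0.28 0 0 0 0"

```text
time: 15.23
tcp_pos: [437.7, -367.4, 187.6]
orientation: [-3.142, 0.001, 0.933]
wrist_force: [2.8, -9.0, -2.2]
grip_width: 0.001
```

```bash
python3 - <<'E'
from fw import *
state();print(fphi())
cv2.imwrite("pics/w11.png",r.grab_frame("wrist"))
circ([-8.8-.1*k for k in range(1,5)],[187-.19*k for k in range(1,5)])
E
```

```text
t 15.23 tcp [ 437.7 -367.4  187.6] press [-39.4 -28.2 187.6] rpy [-3.142e+00  1.000e-03  9.330e-01] F [ 2.8 -9.  -2.2] Fpress [ 7.  -6.4 -2.2] q [-0.16  0.62  1.12  1.82 -0.62  1.11  0.55] g 0.0
(np.float64(-2.497939500530625), np.float64(47.83447130680335))
[0.37, -0.32, 0.06, -0.0, 0.0, 0.0]
[0.77, -0.58, 0.08, -0.0, 0.0, 0.0]
[1.19, -0.8, 0.09, -0.0, 0.0, 0.0]
[1.64, -0.98, 0.11, -0.0, 0.0, 0.0]
```

View pics/w11.png

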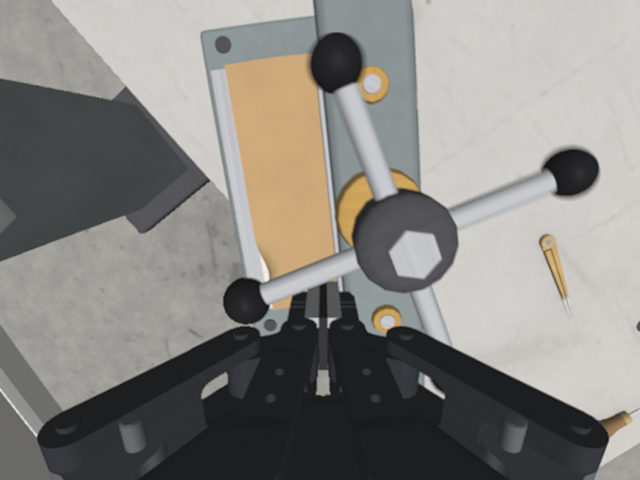

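```bash
python3 - <<'E'
from fw import *
im=cv2.imread("pics/w11.png");c=blobs(im,[(336,63),(572,172),(246,301)]);print(c)
print(theta(c,view("wrist"),7.5))
E
```

```text
[[335.52005231  61.55361813]
 [572.53190255 170.7424594 ]
 [244.34986595 301.22117962]]
(array([ 484.19365921, -359.17957449,    7.56040526,    2.42722444]), array([ 0. , -0.7, -0.7,  0.4,  0.7,  0.4,  1.2]))
```

drive_tool --pt "0.37 -0.32 0.05 0 0 0 0" --pt "0.77 -0.58 0.06 0 0 0 0" --pt "1.19 -0.8 0.07 0 0 0 0" --pt "1.4 -0.89 0.08 0 0 0 0" --pt "1.4 -0.89 0.08 0 0 0 0"

```text
time: 15.7
tcp_pos: [438.6, -350.5, 186.9]
orientation: [3.141, 0.002, 0.933]
wrist_force: [-0.3, -5.5, -1.3]
grip_width: -0.0
```

```bash
python3 - <<'E'
from fw import *
state();print(fphi())
# back off CCW then up
f=-9.15
circ([f+.15,f+.3,f+.35],[187,187,190]); circ([f+.35],[310])
E
```

```text
t 15.7 tcp [ 438.6 -350.5  186.9] press [-47.1 -13.1 186.9] rpy [3.141e+00 2.000e-03 9.330e-01] F [-0.3 -5.5 -1.3] Fpress [ 2.6 -4.9 -1.3] q [-0.2   0.61  1.13  1.84 -0.62  1.1   0.52] g -0.0
(np.float64(-2.8535866696805665), np.float64(47.976973853418))
[-0.59, 0.29, -0.01, 0.0, 0.0, 0.0]
[-1.18, 0.7, -0.01, 0.0, 0.0, 0.0]
[-1.36, 0.86, -0.31, 0.0, 0.0, 0.0]
[-1.39, 0.86, -12.31, 0.0, 0.0, 0.0]
```

drive_tool --pt "-0.4 0.2 0 0 0 0 0" --pt "-0.8 0.43 0 0 0 0 0" --pt "-1.18 0.7 0 0 0 0 0" --pt "-1.18 0.7 -2.0 0 0 0 0" --pt "-1.18 0.7 -5.0 0 0 0 0" --pt "-1.18 0.7 -9.0 0 0 0 0" --pt "-1.18 0.7 -12.3 0 0 0 0" --pt "-1.18 0.7 -12.3 0 0 0 0" --pt "-4.7 4.7 -12.3 0 0 0 0" --pt "-4.7 4.7 -12.3 0 0 0 0" --pt "-4.7 4.7 -12.3 0 0 0 0"

```text
time: 16.62
tcp_pos: [448.1, -418.9, 309.9]
orientation: [3.141, 0.004, 0.931]
wrist_force: [-0.3, -0.2, -0.2]
grip_width: -0.001
```

```bash
python3 - <<'E'
from fw import *
state()
for c in("wrist","side","top"): 
    im=r.grab_frame(c); 
    if c=="side": im=cv2.resize(im[200:420,280:450],None,fx=2.7,fy=2.7,interpolation=cv2.INTER_CUBIC)
    if c=="top": im=cv2.resize(im[190:345,310:470],None,fx=4.9,fy=3.8,interpolation=cv2.INTER_CUBIC)
    cv2.imwrite(f"pics/{c}12.png",im)
E
```

```text
t 16.62 tcp [ 448.1 -418.9  309.9] press [ -4.4 -67.3 309.9] rpy [3.141 0.004 0.931] F [-0.3 -0.2 -0.2] Fpress [-0.2 -0.4 -0.2] q [-0.07  0.55  1.13  1.57 -0.51  1.34  0.49] g -0.0
```

View pics/wrist12.png

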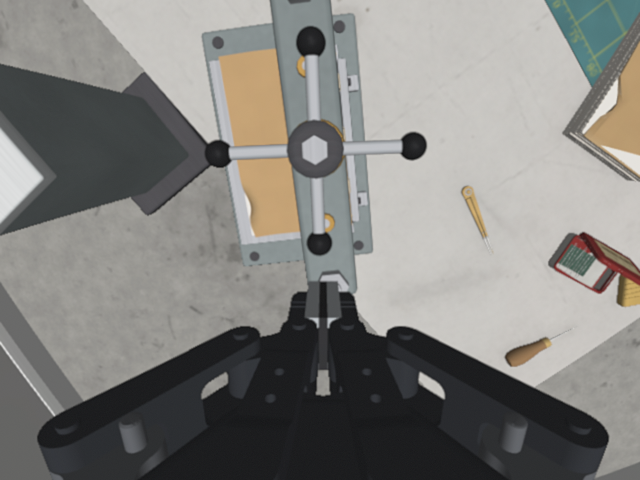

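View pics/side12.png

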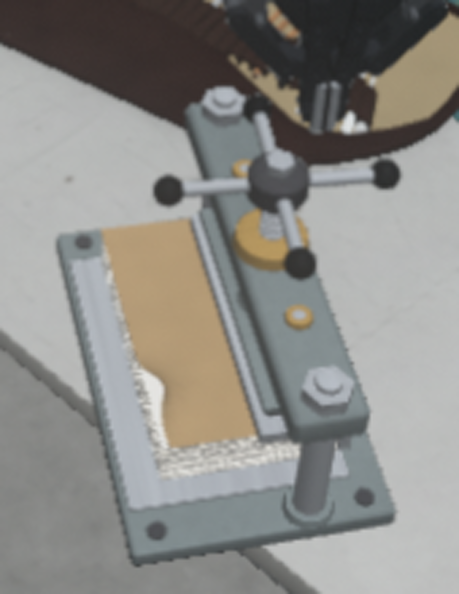

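```bash
python3 - <<'E'
from fw import *
im=cv2.imread("pics/wrist12.png");c=blobs(im,[(311,42),(218,153),(413,146),(319,243)])
V=view("wrist"); print(theta(c,V,7.8)); print(fitballs(c,V,th0=7.8).x)
# block fore-edge via side view, bottom z=20
S=view("side")
s=lambda x,y:[280+x/2.7,200+y/2.7]
print("fore top z55",w2p(onplane([s(105,235),s(163,450)],55,S)).round(1).tolist(),"bottom z20",w2p(onplane([s(163,478)],20,S)).round(1).tolist())
print("fore top wrist z55",w2p(onplane([[219,55],[229,120],[237,160]],55,V)).round(1).tolist(),"bed edge z20",w2p(onplane([[212,62],[245,244]],20,V)).round(1).tolist())
cv2.imwrite("pics/w12z.png",cv2.resize(im[10:280,190:390],None,fx=3.8,fy=2.2,interpolation=cv2.INTER_CUBIC))
E
```

```text
(array([ 483.61584156, -357.50631843,    7.92663968,    3.81596866]), array([-0.8, -0.3,  2.3, -0. , -0.6,  0.1, -1. ,  0.1,  1.9]))
[ 483.61250734 -357.57414995  202.24475841    7.92668912]
fore top z55 [[-93.7, 104.3, 55.0], [-93.4, -98.0, 55.0]] bottom z20 [[-91.6, -96.1, 20.0]]
fore top wrist z55 [[-101.1, 114.8, 55.0], [-101.9, 45.7, 55.0], [-100.4, 0.2, 55.0]] bed edge z20 [[-120.0, 117.8, 20.0], [-118.3, -112.6, 20.0]]
```

View pics/w12z.png

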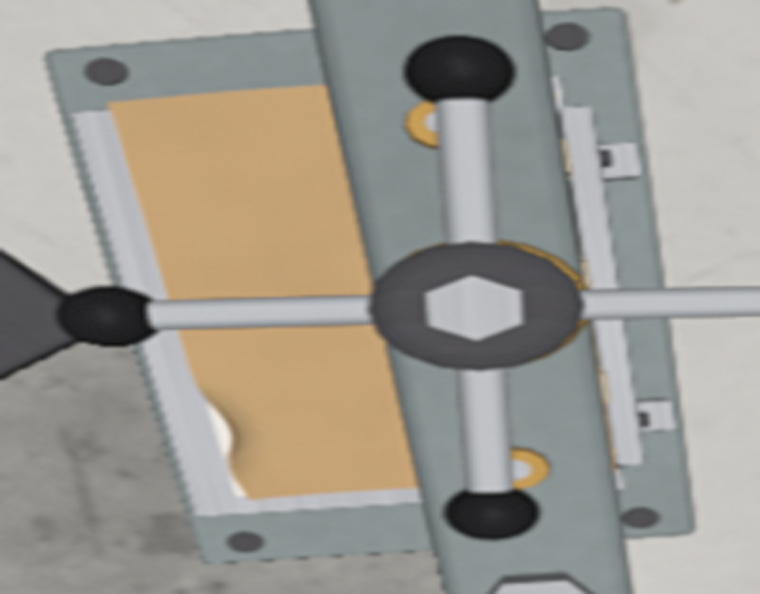

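drive_tool --pt "0 0 -3.0 0 0 0 0" --pt "0 0 -3.0 0 0 0 0" --pt "0 0 -3.0 0 0 0 0" --pt "0 0 -3.0 0 0 0 0" --pt "0 0 -3.0 0 0 0 0" --pt "0 0 -3.0 0 0 0 0"

```text
time: 17.27
tcp_pos: [448.1, -415.8, 339.2]
orientation: [-3.141, 0.002, 0.932]
wrist_force: [0.5, -0.9, 0.5]
grip_width: 0.002
```

```bash
python3 - <<'E'
from fw import *
state(); V=view("wrist"); im=r.grab_frame("wrist"); cv2.imwrite("pics/w13.png",im)
g=proj(p2w([[73*np.cos(a),73*np.sin(a),197] for a in -7.93+np.arange(4)*np.pi/2]),V).round().astype(int); print(g.tolist())
c=blobs(im,[tuple(x) for x in g.tolist()]); print(c.round(1).tolist()); print(fitballs(c,V,th0=7.9).x)
for n in("thread_reel","wax_cake","scale_bar"):
    for cam_ in("side","top"):
        r.grab_frame(cam_); t=r.trace(cam_,n)
        if t: print(n,cam_,round(t[0]["score"],2),np.round(t[0]["extent"]).tolist())
E
```

```text
t 17.27 tcp [ 448.1 -415.8  339.2] press [ -5.9 -64.6 339.2] rpy [-3.141e+00  2.000e-03  9.320e-01] F [ 0.5 -0.9  0.5] Fpress [ 0.9 -0.5  0.5] q [-0.08  0.53  1.15  1.54 -0.48  1.39  0.47] g 0.0
[[324, 237], [408, 150], [319, 58], [235, 156]]
[[321.9, 236.9], [406.4, 149.1], [314.8, 56.3], [227.9, 155.6]]
[ 483.80234344 -360.50909905  202.86123293    7.9271584 ]
thread_reel side 0.58 [255.0, 219.0, 16.0, 24.0]
thread_reel top 0.68 [246.0, 223.0, 17.0, 21.0]
wax_cake side 0.65 [250.0, 261.0, 27.0, 19.0]
wax_cake top 0.86 [267.0, 259.0, 18.0, 15.0]
scale_bar side 0.61 [203.0, 207.0, 35.0, 34.0]
scale_bar top 0.68 [356.0, 237.0, 70.0, 55.0]
```

```bash
python3 -c "
from station import r
print(r.hand_in())"
```

```text
the job is handed in; nothing more can be done
None
```

I pushed the block home, wound the wheel down to nip it, and handed the job in at about 17.6 s of the 61 s. No verdict was reported.

**Block:** I pushed the text block in with the closed fingertip at its fore-edge. It stopped moving and held firm at about 24 N. The wrist camera put the fore-edge about 95 mm in front of the screw's axis, where 96 mm is home, and square to about 1 mm across its width. After the nip, the side view still showed it square, at about -94 mm at both ends. The wrist view gave about -101 mm for the cover edge, about 5 mm short of home and close to the 6 mm limit. The side and contact readings disagree with that.

**Wheel:** I swept one arm clockwise through about one and an eighth turns, then backed off and lifted clear. The push force rose from about 6 N to about 9 N. The wheel read 7.93 rad at the end, 1.65 rad past first touch, so I estimate about 57 N on the block. The force on the block was not measured directly.

**Checks that disagreed or were weak:**
- **Wheel angle:** the camera gives it only to within a quarter turn. I settled it from the wheel's height at the start. At the end the height fit read about 5 mm high, partly because one ball merged with the dark background.
- **Bystanders:** the thread reel and wax cake showed unmoved. The scale bar showed unmoved in the side view, but the top-view detection landed on the press instead.

The arm ended with the fingertips at 339 mm height, touching nothing.

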